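Find the unseated tube in the dry-block heater and hold its cap open

ROBOT

A 6-joint arm with a two-finger parallel gripper is mounted at the origin on a cart in front of the work surface, level with it; the furniture and walls round the work are solid. World frame = base frame: x ahead of the robot, y to its left, z up, the work surface at z = 0. Lengths are in mm, angles in rad, forces in N, time in s.
With the tool pointing down it reaches from about 275 to 825 mm from the base axis. Payload 5.2 kg.
Tool frame: the origin (TCP) lies at the very end of the fingers, on their centre line; the grasp point (between the pads) lies 19 mm behind it; z points along the fingers, y is the direction in which the jaws open and shut (so a half turn about z gives the same grasp; the last joint's range is limited). The gripper opens to 93 mm and grips with 3 to 60 N. Pads are 15 mm wide; open, the fingers measure 128 mm over their backs; the gripper's body (75 mm by 188 mm) begins 65 mm behind the grasp point.
Start: joints at [-1.499, 0.259, 1.535, -0, 1.348, -0.203], TCP at [149.266, -529.362, 218.653] pointing down, gripper open.
Joint ranges: [-3.14, 3.14], [-0.91, 2.08], [0.19, 2.58], [-1.22, 4.36], [0.22, 2.71], [-3.12, 3.12]. Speed limits (rad/s): [2.57, 2.57, 3.14, 3.14, 3.14, 3.14].

INTERFACE

Orientations are given as a unit quaternion [w, x, y, z].
In Python, from station import bot gives the robot as it stands.
- The arm moves only by the shell command python3 -m inch 'ROWS' [FORCE]. ROWS is a JSON object of lists of equal length, an entry for each row: "travel": the shift along the tool's x, y, z in units of 50 mm (1.0 is 50 mm), a list of three; "spin": the turn about the tool's z in units of 10 degrees (1.0 is 10 degrees); "gripper": the closure, from 0 (fully open) to 1 (shut). A call has 1 to 12 rows; each row shifts and turns the commanded pose from where the row before left it, along the tool's axes as they then stand; what a row does not reach is not made up. A row lasts 1/8 s, in which the tool goes at most 62.5 mm and 10.7 degrees, less where a joint would pass 70% of its speed; a pose out of reach is approached as far as the arm can. A call is refused whole if a number of a shift passes 1 or a number of a turn 1, either way. A call with a gripper value outside its range is refused whole. The fingers move at their own pace and stop on an object; FORCE is the grip in N (left out, the last holds). Time passes only in rows, so rows that do not move let the fingers close. It gives the time, the measured TCP pose, the force and the opening at its end, in the units of the state.
- bot.observe(): the state, without advancing time (a new reading comes with each control period).
- bot.grab_frame(name): name is "side" or "top" or "wrist"; returns the picture (400x640x3 uint8, blue, green, red); there is no depth.
- bot.camera_info(name): a dict with "K" (3x3 intrinsics, pixels), "R" (3x3) and "t" (3): a world point X has camera coordinates R X + t. Camera axes: x right, y down, z forward; pixel columns grow to the right and rows downward; lengths in mm; the calibration is good to about 2 mm. A picture is of the moment at which its call begins: read the wrist's pose just before it. camera_info takes no time and is no camera call; for the wrist camera it gives the pose at the moment of the call.
- bot.hand_in(): hands the job in, once; it reports no verdict.
Trained networks look in the newest picture that a camera, given by its name, has taken for a name from the list of things; names that differ only in an ending like _2 or _b are one class to them, and where a whole thing is asked for, a point or a joint stands for the part that bears it (a point fixed in the world has none). Each returns a list of dicts, best first, with "p" (0 to 1); they miss things now and then, are a little off and sometimes report something else, mostly with a low value. They report only what shows in the picture. A call takes as long as a camera call.
- bot.trace(camera, thing): "mask" (400x640 bool, what is visible of it) and "location" ([column, row] in pixels, amid what is visible of it).
The state is a dict: "clock": time; "joint_positions": joint angles; "dq": joint speeds; "effort": joint torques, N m; "tool_pos": TCP position; "tcp_rot": TCP orientation; "wrist_force": force on the tool from outside, world axes, zero at the start; "wrist_torque": the same for the moment, N m; "grip_width": opening from 0.0 (shut) to 1.0 (fully open).
Only numpy, scipy, OpenCV 4.12 (cv2) and the standard library are available. Lean on these libraries where they do the work, as an engineer would, in place of code of your own. Each camera call takes 0.05 s, during which the arm holds its last target. There are 200 camera calls.

TASK

One of the three capped tubes in the dry-block heater has no spacer under it and only hangs in its rubber ring: tap the tubes down on their caps, one after another, until you find the one that gives, and push that one down until it stands on the bottom of its well. Then take that tube's cap by its thumb tab, swing it up about upright and finish while still holding it open, because its hinge springs shut and I have to reach in with a pipette. Keep the caps of the other two tubes shut and leave the things round the heater where they are.

Things in the scene. Friction and masses are not known exactly. Their poses are not given: they have to be found in the camera images.
- heater: Dry-block heater, a low white box 140 deep (x) x 264 wide (y) x 56 mm high, fixed to the bench; origin under its middle, front (control strip) towards its -x, which faces the robot. An aluminium block in it has its top 70 mm above the bench and three wells in a row along y, 80 mm apart, 15 mm behind the middle; a capped tube stands in a rubber ring in each. Two tubes stand on a hidden spacer, one well lacks it; from outside the three look alike.
- tab_a (a point): Middle of the top of the thumb tab on the left tube's grey flip cap, 128 mm above the bench at the start (moves with cap and tube). The tab is an upright block on the cap's front edge, 13 mm wide along the hinge axis (heater's y), 8 mm thick (heater's x), rounded at the top, 20 mm high above the cap's flat top. The cap is a disc 36 mm across and 10 mm thick; its flat top lies 20 mm below this point.
- hinge_a (a point): Hinge axis of the left cap, at the back of the tube's rim (moves up and down with the tube, not with the cap). The axis is level, along the heater's y. With the cap shut the tab's top lies 33 mm in front of it (heater's -x) and 30 mm above it; the tube's middle is 20 mm in front of it.
- tube_a (a joint): How far the left tube has slid down into its well, m; 0 at the start. The rubber ring holds a tube: a loose one starts to slide under about 6 N on its cap, stops about 8 mm lower on the bottom, and stays there (pulling it back up also takes about 6 N). A tube on its spacer gives less than 1.5 mm however hard it is tapped.
- cap_a (a joint): Opening angle of the left cap, rad: 0 shut, 1.57 upright, stops at 1.8. It opens upward and backward: the front edge with the tab rises and swings back over the hinge. The springy moulded hinge closes it again when let go (under 1 N at the tab).
- tab_b (a point): Middle of the top of the thumb tab on the middle tube's grey flip cap, 128 mm above the bench at the start (moves with cap and tube). The tab is an upright block on the cap's front edge, 13 mm wide along the hinge axis (heater's y), 8 mm thick (heater's x), rounded at the top, 20 mm high above the cap's flat top. The cap is a disc 36 mm across and 10 mm thick; its flat top lies 20 mm below this point.
- hinge_b (a point): Hinge axis of the middle cap, at the back of the tube's rim (moves up and down with the tube, not with the cap). The axis is level, along the heater's y. With the cap shut the tab's top lies 33 mm in front of it (heater's -x) and 30 mm above it; the tube's middle is 20 mm in front of it.
- tube_b (a joint): How far the middle tube has slid down into its well, m; 0 at the start. The rubber ring holds a tube: a loose one starts to slide under about 6 N on its cap, stops about 8 mm lower on the bottom, and stays there (pulling it back up also takes about 6 N). A tube on its spacer gives less than 1.5 mm however hard it is tapped.
- cap_b (a joint): Opening angle of the middle cap, rad: 0 shut, 1.57 upright, stops at 1.8. It opens upward and backward: the front edge with the tab rises and swings back over the hinge. The springy moulded hinge closes it again when let go (under 1 N at the tab).
- tab_c (a point): Middle of the top of the thumb tab on the right tube's grey flip cap, 128 mm above the bench at the start (moves with cap and tube). The tab is an upright block on the cap's front edge, 13 mm wide along the hinge axis (heater's y), 8 mm thick (heater's x), rounded at the top, 20 mm high above the cap's flat top. The cap is a disc 36 mm across and 10 mm thick; its flat top lies 20 mm below this point.
- hinge_c (a point): Hinge axis of the right cap, at the back of the tube's rim (moves up and down with the tube, not with the cap). The axis is level, along the heater's y. With the cap shut the tab's top lies 33 mm in front of it (heater's -x) and 30 mm above it; the tube's middle is 20 mm in front of it.
- tube_c (a joint): How far the right tube has slid down into its well, m; 0 at the start. The rubber ring holds a tube: a loose one starts to slide under about 6 N on its cap, stops about 8 mm lower on the bottom, and stays there (pulling it back up also takes about 6 N). A tube on its spacer gives less than 1.5 mm however hard it is tapped.
- cap_c (a joint): Opening angle of the right cap, rad: 0 shut, 1.57 upright, stops at 1.8. It opens upward and backward: the front edge with the tab rises and swings back over the hinge. The springy moulded hinge closes it again when let go (under 1 N at the tab).
- vial: Capped sample vial, 29 mm across, 68 mm high, behind the heater; origin at its foot. A bystander.
- dropper: Dropper bottle, 34 mm across, 80 mm high, behind the heater; origin at its foot. A bystander.
- lab_timer: Flat lab timer 64 x 66 x 18 mm to the right of the heater; origin under its middle. A bystander.
- tape_roll: Small roll of tape 53 mm across, 19 mm high, to the left of the heater; origin under its middle. A bystander.
- forceps: Forceps, 125 mm long, 9 mm high, lying to the left of the heater; origin under their middle. A bystander.

How it is judged:
By the outcome, as a careful person would: the job done as asked, in the order asked, and still so for the second after the job is handed in, while the arm keeps its last pose, push and grip.
It also fails if it takes over 45 s, if anything falls off the work surface, if the arm or the gripper's body presses on something with over 40 N, if the wrist force passes 120 N, or if a joint passes its speed limit or range.

## Working session

There is one attempt and no reset: what is moved stays moved. The work goes in short steps, Python scripts to look and compute and a shell command to move; the robot and the scene stay as the last step left them, time stands still between calls to the robot, and variables do not carry over. Pictures are saved under pics/ and viewed, about 8 in all and at most 12, crops included, and the job is handed in when it is done.

```bash
ls; mkdir -p pics; python3 - <<'E'
from station import bot
import cv2,numpy as np
s=bot.observe();print(s)
ims=[]
for c in("side","top"):
    im=bot.grab_frame(c);cv2.imwrite(f"pics/{c}0.png",im)
    i=bot.camera_info(c);print(c,np.round(i["K"],1).tolist(),np.round(i["R"],3).tolist(),np.round(i["t"],1).tolist())
    for th in("tab_a","heater","hinge_a"):
        for d in bot.trace(c,th): print(c,th,round(d["p"],2),d["location"],d["mask"].sum())
i=bot.camera_info("wrist");print(np.round(i["K"],1).tolist(),np.round(i["R"],3).tolist(),np.round(i["t"],1).tolist())
E
```

```text
pics
{'clock': 0.0, 'joint_positions': array([-1.49882176e+00,  2.59298079e-01,  1.53606326e+00,  3.36574206e-06,
        1.34803291e+00, -2.02774276e-01]), 'dq': array([ 0.00063287, -0.00068054, -0.00023609,  0.00178143,  0.00149551,
       -0.00255667]), 'effort': array([ 2.37550776e-04, -4.37302923e+01, -2.84000427e+01,  7.20318616e-02,
        4.17433621e-02, -1.50128358e-04]), 'tool_pos': array([ 149.21480509, -528.79970046,  217.84986242]), 'tcp_rot': array([-8.98767676e-04,  9.90578613e-01,  1.36942320e-01,  6.05076905e-05]), 'wrist_force': array([0.15967698, 0.1748557 , 0.08811378]), 'wrist_torque': array([-0.03333709,  0.0016485 ,  0.05221903]), 'grip_width': 1.0018796731813633}
side [[483.9, 0.0, 313.0], [0.0, 483.9, 196.1], [0.0, 0.0, 1.0]] [[-0.884, -0.467, -0.006], [-0.194, 0.38, -0.904], [0.425, -0.798, -0.427]] [507.8, 196.5, 778.5]
side tab_a 0.78 [350.0, 195.8] 208
side tab_a 0.74 [328.3, 215.8] 276
side tab_a 0.56 [307.6, 236.8] 313
side heater 0.61 [328.4, 259.0] 8871
side hinge_a 0.76 [301.2, 239.4] 519
side hinge_a 0.74 [327.5, 220.0] 420
top [[515.2, 0.0, 310.5], [0.0, 515.2, 197.6], [0.0, 0.0, 1.0]] [[-0.013, -1.0, 0.002], [-0.999, 0.013, -0.053], [0.053, -0.003, -0.999]] [38.6, 552.2, 1211.1]
top tab_a 0.66 [284.6, 215.0] 259
top tab_a 0.58 [249.0, 216.0] 247
top tab_a 0.5 [321.4, 217.9] 242
top heater 0.8 [287.6, 226.1] 7056
top heater 0.58 [259.7, 181.1] 133
top hinge_a 0.69 [322.7, 213.3] 229
top hinge_a 0.68 [286.6, 218.1] 241
top hinge_a 0.6 [250.8, 217.9] 246
[[303.4, 0.0, 316.9], [0.0, 303.4, 202.0], [0.0, 0.0, 1.0]] [[0.273, -0.962, -0.001], [-0.924, -0.262, 0.277], [-0.267, -0.075, -0.961]] [-548.7, -32.7, 391.2]
```

```bash
cat > h.py <<'E'
from station import bot
import numpy as np,cv2
def plane(c,px,z,i=None):
    i=i or bot.camera_info(c);K,R,t=map(np.array,(i["K"],i["R"],i["t"]))
    d=R.T@np.linalg.solve(K,[px[0],px[1],1.]);o=-R.T@t
    return o+d*(z-o[2])/d[2]
def proj(c,X,i=None):
    i=i or bot.camera_info(c);p=np.array(i["K"])@(np.array(i["R"])@np.array(X)+np.array(i["t"]));return p[:2]/p[2]
E
python3 - <<'E'
from h import *
for p in([284.6,215],[249,216],[321.4,217.9]):print(plane("top",p,108))
d=bot.trace("top","heater")[0];m=d["mask"].astype(np.uint8)
r=cv2.minAreaRect(cv2.findNonZero(m));print(r,[plane("top",q,56).round() for q in cv2.boxPoints(r)])
for p in([350,195.8],[328.3,215.8],[307.6,236.8]):print(plane("side",p,115))
a=cv2.imread("pics/top0.png")[110:310,160:420];b=cv2.imread("pics/side0.png")[130:330,190:450]
cv2.imwrite("pics/c0.png",np.vstack([cv2.resize(x,None,fx=1.5*2*.98,fy=1.5*.98*1.0*2/1.0 if 0 else 1.5*2*.98)[:, :] for x in (a,)]))
cv2.imwrite("pics/c1.png",np.hstack([cv2.resize(x,(400,308),interpolation=cv2.INTER_CUBIC) for x in(a,b)]))
E
```

```text
[510.24877454  88.96560474 108.        ]
[509.07892657 167.04044327 108.        ]
[502.83479915   8.34058453 108.        ]
((287.0, 225.0), (62.0, 116.0), 90.0) [array([561., 219.,  56.]), array([558., -48.,  56.]), array([416., -46.,  56.]), array([419., 219.,  56.])]
[489.78853541   5.49755379 115.        ]
[490.32223017  99.15239646 115.        ]
[487.76269856 181.06906685 115.        ]
```

View pics/c1.png

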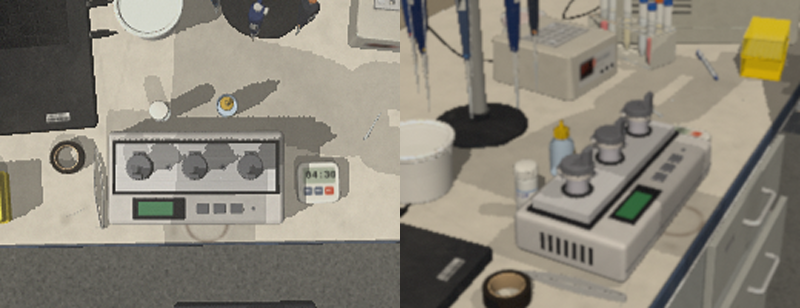

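```bash
python3 -m inch '{"travel":[[0.84,-0.83,-0.05],[0.84,-0.83,-0.05],[0.84,-0.83,-0.05],[0.84,-0.83,0],[0.84,-0.83,0],[0.84,-0.83,0],[0.84,-0.83,0],[0.84,-0.83,0],[0.84,-0.83,0],[0.84,-0.83,0],[0.84,-0.83,0],[0.84,-0.83,0]],"spin":[0,0,0,0,0,0,0,0,0,0,0,0],"gripper":[1,1,1,1,1,1,1,1,1,1,1,1]}' 20; python3 -m inch '{"travel":[[0,0,0],[0,0,0],[0,0,0]],"spin":[0.8,0.77,0],"gripper":[1,1,1]}'
python3 - <<'E'
from h import *
s=bot.observe();i=bot.camera_info("wrist");im=bot.grab_frame("wrist");cv2.imwrite("pics/w1.png",im)
print(s["clock"],s["tool_pos"],s["tcp_rot"],s["wrist_force"])
for th in("tab_a","hinge_a","heater"):
    for d in bot.trace("wrist",th):
        m=d["mask"].astype(np.uint8);x,y,w,h=cv2.boundingRect(m)
        print(th,round(d["p"],2),d["location"],(x,y,w,h),plane("wrist",d["location"],118,i).round(1))
    
E
```

```text
clock: 1.95
tool_pos: [500.1, 88.7, 226.4]
tcp_rot: [0.0, 0.991, 0.137, 0.0]
wrist_force: [1.3, -1.3, 1.0]
grip_width: 0.01
clock: 2.33
tool_pos: [499.2, 87.0, 226.1]
tcp_rot: [-0.0, 1.0, 0.001, -0.0]
wrist_force: [-0.0, -0.3, 0.5]
grip_width: 0.004
2.325 [499.20670491  86.9863719  226.07102367] [-1.83265401e-06  9.99999176e-01  1.28196934e-03 -7.08197127e-05] [-0.02837293 -0.28685524  0.49572377]
tab_a 0.95 [399.7, 189.4] (383, 171, 37, 46) [510.   11.3 118. ]
tab_a 0.93 [319.6, 191.2] (301, 169, 38, 47) [507.9  85.8 118. ]
tab_a 0.6 [239.6, 188.3] (220, 168, 37, 46) [510.4 160.1 118. ]
hinge_a 0.96 [241.0, 189.6] (219, 167, 40, 47) [509.1 158.9 118. ]
hinge_a 0.85 [403.0, 191.0] (381, 171, 40, 45) [508.4   8.1 118. ]
hinge_a 0.83 [320.3, 191.7] (301, 168, 38, 48) [507.4  85.1 118. ]
heater 0.95 [319.8, 185.2] (203, 129, 235, 121) [513.6  85.6 118. ]
```

View pics/w1.png

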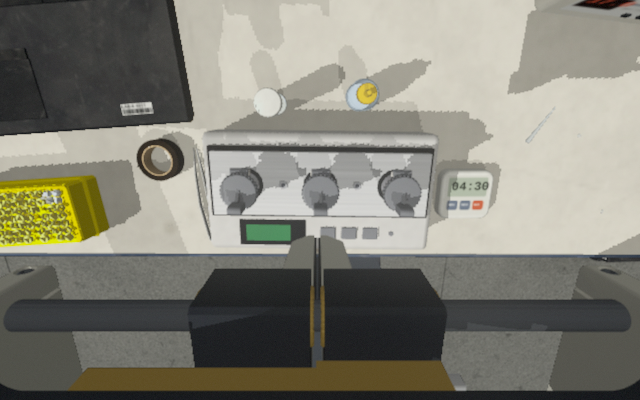

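```bash
python3 - <<'E'
from h import *
im=cv2.imread("pics/w1.png")[120:255,200:440]
cv2.imwrite("pics/w1c.png",cv2.resize(im,(800,450),interpolation=cv2.INTER_CUBIC))
E
```

```text
(no output)
```

View pics/w1c.png

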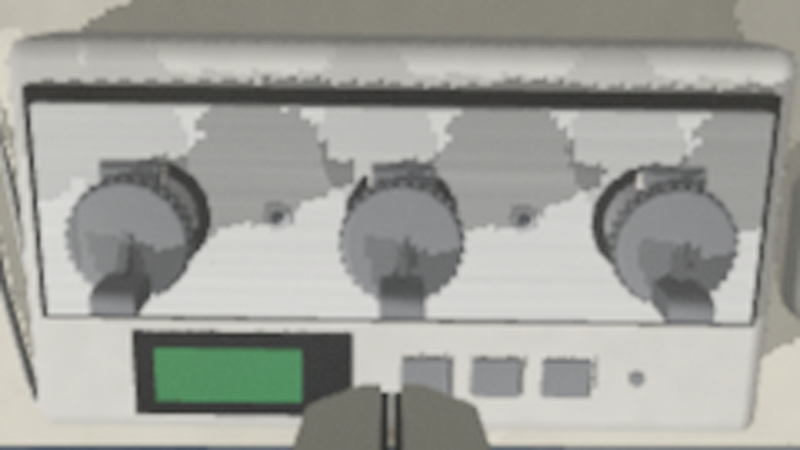

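```bash
python3 - <<'E'
from h import *
i=bot.camera_info("wrist")
f=lambda x,y,z:plane("wrist",(200+x/3.3333,120+y/3.3333),z,i).round(1)
for p in((128,239),(402,243),(677,246)):print("cap",f(*p,108))
for p in((28,102),(778,108),(45,317),(752,325)):print("blk",f(*p,70))
for p in((112,306),(402,308),(690,312)):print("tab",f(*p,126))
E
```

```text
cap [504.6 163.6 108. ]
cap [503.7  84.2 108. ]
cap [503.1   4.3 108. ]
blk [539.6 202.3  70. ]
blk [538.6 -35.1  70. ]
blk [467.9 203.5  70. ]
blk [466.  -34.3  70. ]
tab [490.  164.5 126. ]
tab [489.8  84.3 126. ]
tab [488.9   4.5 126. ]
```

```bash
python3 -m inch '{"travel":[[0.18,0.056,0.3],[0,0,0.9],[0,0,0.8],[0,0,0.22],[0,0,0]],"spin":[0,0,0,0,0],"gripper":[1,1,1,1,1]}' 20; python3 -m inch '{"travel":[[0,0,0.04],[0,0,0.04],[0,0,0]],"spin":[0,0,0],"gripper":[1,1,1]}'
```

```text
clock: 3.15
tool_pos: [508.2, 83.7, 114.7]
tcp_rot: [-0.0, 1.0, 0.0, -0.001]
wrist_force: [-0.1, -0.1, 0.9]
grip_width: 0.007
clock: 3.52
tool_pos: [508.6, 83.9, 111.8]
tcp_rot: [0.0, 1.0, 0.0, 0.001]
wrist_force: [0.7, -1.6, 0.1]
grip_width: 0.005
```

```bash
python3 -m inch '{"travel":[[0,0,0.04],[0,0,0.04],[0,0,0]],"spin":[0,0,0],"gripper":[1,1,1]}' ; python3 -m inch '{"travel":[[0,0,0.02],[0,0,0.02],[0,0,0]],"spin":[0,0,0],"gripper":[1,1,1]}'
```

```text
clock: 3.9
tool_pos: [508.4, 83.9, 107.3]
tcp_rot: [0.0, 1.0, 0.0, 0.0]
wrist_force: [-0.1, 0.7, 2.3]
grip_width: 0.008
clock: 4.28
tool_pos: [508.4, 83.9, 105.5]
tcp_rot: [-0.0, 1.0, 0.0, 0.0]
wrist_force: [-0.8, 0.1, 4.9]
grip_width: 0.007
```

```bash
for k in 1; do python3 -m inch '{"travel":[[0,0,0.02],[0,0,0.02],[0,0,0]],"spin":[0,0,0],"gripper":[1,1,1]}'; done ; python3 -m inch '{"travel":[[0,0,0.02],[0,0,0.02],[0,0,0]],"spin":[0,0,0],"gripper":[1,1,1]}'
```

```text
clock: 4.65
tool_pos: [508.4, 83.9, 103.5]
tcp_rot: [0.0, 1.0, 0.0, 0.0]
wrist_force: [-0.7, 0.8, 4.4]
grip_width: 0.007
clock: 5.03
tool_pos: [508.4, 83.9, 101.4]
tcp_rot: [-0.0, 1.0, 0.0, 0.0]
wrist_force: [-0.1, -0.3, 4.8]
grip_width: 0.006
```

```bash
python3 -m inch '{"travel":[[0,0,0.02],[0,0,0.02],[0,0,0]],"spin":[0,0,0],"gripper":[1,1,1]}' ; python3 -m inch '{"travel":[[0,0,0.02],[0,0,0.02],[0,0,0]],"spin":[0,0,0],"gripper":[1,1,1]}'
```

```text
clock: 5.4
tool_pos: [508.4, 83.9, 99.7]
tcp_rot: [0.0, 1.0, 0.0, 0.0]
wrist_force: [-1.8, -0.7, 7.5]
grip_width: 0.007
clock: 5.78
tool_pos: [508.5, 83.9, 99.3]
tcp_rot: [0.0, 1.0, 0.001, 0.001]
wrist_force: [-6.8, 0.8, 20.6]
grip_width: 0.007
```

```bash
python3 -m inch '{"travel":[[0,0,-0.5],[0,0,-0.6],[-0.36,0,0],[0,0,0],[0,0,0],[0,0,0]],"spin":[0,0,0,0,0,0],"gripper":[1,1,0.62,0.62,0.62,0.62]}' 20
python3 - <<'E'
from h import *
i=bot.camera_info("wrist");s=bot.observe();im=bot.grab_frame("wrist");print(s["tool_pos"],s["grip_width"])
print([proj("wrist",p,i).round() for p in((490.5,84,119),(504,84,100))])
for d in bot.trace("wrist","tab_b"):print(round(d["p"],2),d["location"],cv2.boundingRect(d["mask"].astype(np.uint8)))
a=im[130:330,180:460];sd=bot.grab_frame("side")[150:290,240:436]
cv2.imwrite("pics/w2.png",np.hstack([cv2.resize(x,(400,286),interpolation=cv2.INTER_CUBIC) for x in(a,sd)]))
E
```

```text
clock: 6.52
tool_pos: [490.5, 83.8, 151.7]
tcp_rot: [-0.0, 1.0, 0.0, -0.0]
wrist_force: [-0.0, 0.2, 0.7]
grip_width: 0.36
[490.51056258  83.84562221 151.68556125] 0.35992910375601245
[array([318., 229.]), array([318., 203.])]
0.64 [314.9, 200.1] (293, 172, 48, 61)
0.62 [424.2, 204.1] (400, 175, 52, 65)
0.6 [209.3, 203.5] (182, 173, 51, 64)
```

View pics/w2.png

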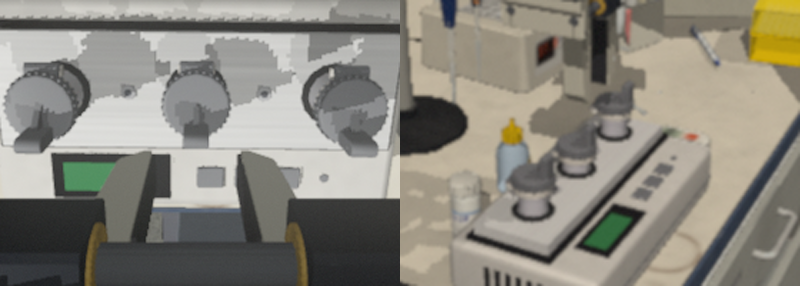

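```bash
python3 -m inch '{"travel":[[0,0,0.5],[0,0,0.35],[0,0,0.1],[0,0,0],[0,0,0],[0,0,0],[0,0,0],[0,0,0]],"spin":[0,0,0,0,0,0,0,0],"gripper":[0.62,0.62,0.62,0.62,1,1,1,1]}' 8
python3 -c "
from station import bot;import json
s=bot.observe();print(s['tool_pos'],s['grip_width']*93,s['wrist_force'])"
```

```text
clock: 7.68
tool_pos: [490.5, 83.9, 105.0]
tcp_rot: [-0.0, 1.0, 0.0, 0.0]
wrist_force: [-1.0, 0.7, 1.8]
grip_width: 0.137
[490.46331006  83.9462142  105.01181061] 12.77188200111367 [-0.9925855   0.69606212  1.77106246]
```

```bash
python3 -m inch '{"travel":[[0.044,0,-0.056],[0.046,0,-0.052],[0.052,0,-0.047],[0.054,0,-0.044],[0,0,0]],"spin":[0,0,0,0,0],"gripper":[1,1,1,1,1]}'
python3 -m inch '{"travel":[[0.059,0,-0.037],[0.061,0,-0.034],[0.064,0,-0.026],[0.067,0,-0.023],[0,0,0]],"spin":[0,0,0,0,0],"gripper":[1,1,1,1,1]}'
python3 - <<'E'
from h import *
bot.grab_frame("wrist");im=bot.grab_frame("side")
cv2.imwrite("pics/s3.png",cv2.resize(im[130:290,230:450],(660,480),interpolation=cv2.INTER_CUBIC))
E
```

```text
clock: 8.3
tool_pos: [500.3, 83.9, 114.8]
tcp_rot: [0.0, 1.0, 0.0, 0.0]
wrist_force: [-0.9, -0.2, 0.7]
grip_width: 0.139
clock: 8.93
tool_pos: [513.2, 83.8, 120.8]
tcp_rot: [0.0, 1.0, 0.0, 0.0]
wrist_force: [-1.0, -0.3, 1.0]
grip_width: 0.136
```

View pics/s3.png

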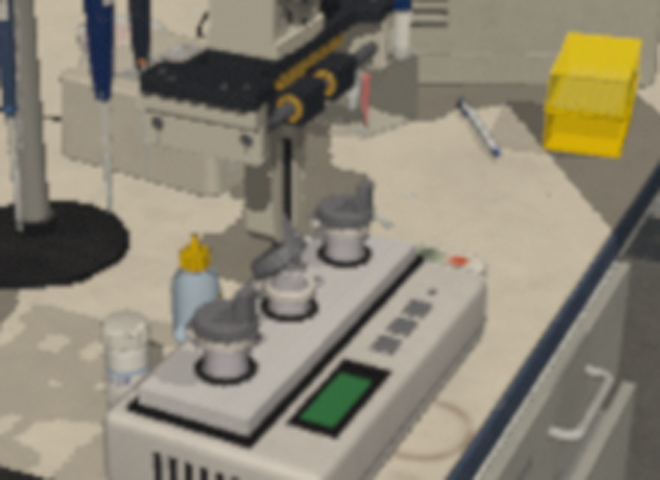

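The cap is partway open (at about 280,255), still in the fingers, and the tube is still sunk. I'll carry on swinging it up.

```bash
python3 -m inch '{"travel":[[0.068,0,-0.015],[0.069,0,-0.011],[0.07,0,-0.003],[0.069,0,0.001],[0.07,0,0.008],[0.068,0,0.015],[0,0,0]],"spin":[0,0,0,0,0,0,0],"gripper":[1,1,1,1,1,1,1]}'
python3 -m inch '{"travel":[[0.067,0,0.02],[0.065,0,0.026],[0.062,0,0.032],[0.06,0,0.036],[0,0,0],[0,0,0]],"spin":[0,0,0,0,0,0],"gripper":[1,1,1,1,1,1]}'
python3 - <<'E'
from h import *
w=bot.grab_frame("wrist");im=bot.grab_frame("side")
cv2.imwrite("pics/s4.png",np.hstack([cv2.resize(im[170:270,250:383],(400,300),interpolation=cv2.INTER_CUBIC),cv2.resize(w[130:290,210:423],(400,300))]))
for d in bot.trace("side","tab_b"):print(round(d["p"],2),d["location"],cv2.boundingRect(d["mask"].astype(np.uint8)))
print(proj("side",(523.5,84,125.5)),proj("side",(543.5,84,122.5)),proj("side",(523.5,84,89.5)))
E
```

```text
clock: 9.9
tool_pos: [533.9, 83.8, 120.9]
tcp_rot: [0.0, 1.0, 0.0, 0.0]
wrist_force: [0.4, -1.9, 1.9]
grip_width: 0.141
clock: 10.65
tool_pos: [546.3, 83.9, 115.3]
tcp_rot: [0.0, 1.0, 0.0, 0.0]
wrist_force: [1.6, -3.0, 2.5]
grip_width: 0.14
0.81 [346.7, 198.1] (334, 190, 19, 17)
0.65 [306.4, 236.1] (292, 225, 24, 20)
0.64 [316.0, 212.1] (308, 201, 14, 23)
[315.64353931 203.37820076] [306.00659597 202.65876317] [315.71970217 220.8430436 ]
```

View pics/s4.png

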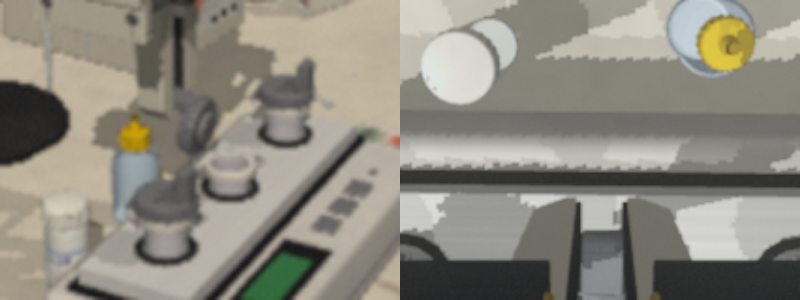

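```bash
python3 -m inch '{"travel":[[0,0,0],[0,0,0],[0,0,0],[0,0,0]],"spin":[0,0,0,0],"gripper":[1,1,1,1]}'
python3 - <<'E'
from h import *
print(proj("side",(528.5,84,109.5)),proj("side",(528.5,84,117.5)))
bot.grab_frame("side")
for d in bot.trace("side","tab_b"):print(round(d["p"],2),d["location"],cv2.boundingRect(d["mask"].astype(np.uint8)))
bot.hand_in()
E
```

```text
clock: 11.3
tool_pos: [546.2, 83.9, 115.3]
tcp_rot: [0.0, 1.0, 0.0, 0.0]
wrist_force: [0.8, -3.6, 3.6]
grip_width: 0.139
[313.26459205 210.64990738] [313.23829964 206.7537775 ]
0.68 [314.1, 211.1] (307, 200, 15, 24)
0.63 [347.5, 200.4] (334, 190, 19, 17)
0.52 [305.7, 236.1] (291, 225, 25, 20)
the job is handed in; nothing more can be done
```

The middle tube was the loose one. It now stands on the bottom of its well with its cap swung up about upright, and the gripper is still holding the cap open by its tab. I handed the job in at about 11.4 s.

- **Finding and seating:** I tapped the middle tube first, and it slid under about 5 N. It stopped about 8 mm lower, and the force rose to about 21 N with no further movement. Since it gave, I did not tap the other two.
- **Opening:** I took the tab with an 8 N grip and swung the cap up through about 90°. The grip width stayed at about 13 mm throughout, which matches the tab.
- **Last checks:** The side camera shows the middle cap upright over the open tube, within about 1 px of where it should be with the tube still down. The other two caps are shut. The wrist force was about 5 N and had crept up slightly over the last rows. The vial and dropper look unmoved in the last pictures, and I did not check the timer, tape roll and forceps again at the end. No check failed or disagreed.

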